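# Press the lid onto a junction box and hold the press down

### The job

Set the loose round lid squarely on the round junction box that stands in the nest of the bench press, so that it sits right down and level, let go of it, and push the nest fully home under the ram. Then bring the press lever down as far as it goes and keep it held there, so the pad stays pressed on the lid while the sealant takes: finish while still holding the lever fully down. Leave the tools and other parts on the bench where they are.

Things in the scene. Friction and masses are not known exactly. Their poses are not given: they have to be found in the camera images.
- lid: loose white plastic push-on lid, 60 mm across, 14 mm tall: flat 4 mm top plate over a 10 mm deep skirt (inside 55.4 mm across). Lies on the bench top side up. Origin: centre of the skirt's lower edge; z up through the top plate. 25 to 50 g.
- box_rim (a point): centre of the open mouth, at rim height (92 mm above the bench), of the round white junction box fixed in the nest. Rim 52 mm across outside: the lid's skirt goes over it, 1.7 mm to spare all round, until the top plate rests on the rim, the lid's origin then 10 mm below this point. Box 57 mm across from 14 mm below the rim; 70 mm nest ring from 28 mm below. Axes as press.
- nest (a joint): travel of the nest slide, m: 0 is drawn fully out (loading place), 0.115 is fully home on the stop, the box then right under the ram. Grows along the press's -y. Starts between 0 and 0.025. About 1.5 N of friction; stays where it is left.
- nest_knob (a point): middle height of the upright black knob on the outer end of the nest: cylinder 25 mm across, 28 mm tall (this point is its centre, 92 mm above the bench, 95 mm from the box's axis on the press's +y side), on a 14 mm post. Moves with the nest.
- press: small grey spring-return arbor press fixed to the bench. Origin on the bench top under the ram's axis; x from the ram to the column (away from the robot), y along the slide towards the loading place, z up. Head: x -0.034 to 0.155, y -0.03 to 0.03, z 0.145 to 0.215; the ram stands above it to z 0.30. Slide bed: x -0.05 to 0.05, y -0.05 to 0.225, up to z 0.054.
- pad: round white pressing pad 42 mm across on a spring at the foot of the ram. Origin: centre of its lower face, 114 mm above the bench with the lever up, 18 mm clear of a seated lid. With the nest home it meets the lid after 18 mm of ram travel; its spring then gives way, reaching about 20 N at the lever's stop.
- ram (a joint): downward travel of the ram, m, geared to the lever (20 mm per rad of lever): 0 with the lever up (handle 45 degrees above level, on the press's -x side), 0.024 with the lever fully down on its stop (handle 24 degrees below level, same side; lever angle 1.2 rad). A spring returns both when let go: about 3 N at the grip to start, 8 N at the stop.
- lever_pivot (a point): point on the lever's pivot axis (which runs along the press's y), in the plane in which the handle swings, 180 mm above the bench.
- handle: the lever's handle: straight 12 mm steel rod out of the pivot hub, with a black cylindrical grip 25 mm across from 0.13 to 0.22 m from the pivot. Origin on the pivot; its axes turn with it, as press when the lever is up.
- handle_grip (a point): centre of the black grip on the handle, 178 mm from the pivot. Moves in an arc about lever_pivot, in the press's x-z plane: press-frame offset from the pivot (-0.178 cos(a), 0, 0.178 sin(a)), a = 0.785 - lever angle.
- screwdriver: bystander: screwdriver 200 mm long lying on the bench. Leave alone.
- trunking: bystander: white U-shaped trunking offcut 160 x 50 x 33 mm. Leave alone.
- square_box: bystander: open square white box 80 x 80 x 45 mm. Leave alone.
- wrench: bystander: wrench 170 mm long. Leave alone.
Things that resemble listed ones, but are neither listed nor needed, are in the scene too. Several things look just like the lid: the one meant starts farthest to the robot's right.

How it is judged:
By the outcome, as a careful person would: the job done as asked, in the order asked, and still so for the second after the job is handed in, while the arm keeps its last pose, push and grip.
It also fails if it takes over 67 s, if anything falls off the work surface, if the arm or the gripper's body presses on something with over 40 N, if the wrist force passes 120 N, or if a joint passes its speed limit or range.

### The arm

A 6-joint arm with a two-finger parallel gripper is mounted at the origin on the work surface. World frame = base frame: x ahead of the robot, y to its left, z up, the work surface at z = 0. Lengths are in mm, angles in rad, forces in N, time in s.
With the tool pointing down it reaches from about 275 to 750 mm from the base axis. Payload 10.2 kg.
Tool frame: the origin (TCP) lies between the finger pads; the fingertips stand 8 mm ahead of it and the grasp point (between the pads) lies 11 mm behind it; z points along the fingers, y is the line along which they close (so a half turn about z gives the same grasp; the last joint's range is limited). The gripper opens to 85 mm and grips with 20 to 120 N. Pads are 22 mm wide; open, the fingers measure 114 mm over their backs; the gripper's body (76 mm by 85 mm) begins 54 mm behind the grasp point. The pads swing forward as they close: fully open they stand 13 mm farther back than shut.
Start: joints at [-1.472, 0.313, 1.498, -0, 1.331, -0.223], TCP at [166.031, -498.061, 239.294] pointing down, gripper open.
Joint ranges: [-2.94, 2.94], [-0.97, 2.17], [0.19, 2.56], [-1.23, 4.37], [0.02, 3.11], [-2.88, 2.88]. Speed limits (rad/s): [2.39, 2.39, 3.01, 3.14, 3.14, 3.14].

### API

Orientations are given as a unit quaternion [x, y, z, w].
In Python, from bench import telemetry, eyes, manip gives the robot as it stands.
- The arm moves only by the tool carry_out, never from a script. Its argument "deltas" is a list of rows, each a list of 3 entries, a list of its own where there are three numbers: the shift along the world's x, y, z in m, then the turn about the world's z in units of 5 degrees (1.0 is 5 degrees), then the opening, from -1 (shut) to 1 (fully open). In form: [[[x, y, z], yaw, hand], ...]. A call has 1 to 12 rows; each row shifts and turns the commanded pose from where the row before left it; what a row does not reach is not made up. A row lasts 1/10 s, in which the tool goes at most 50 mm and 8.59 degrees, less where a joint would pass 70% of its speed; a pose out of reach is approached as far as the arm can. A call with a gripper value outside its range is refused whole. The fingers move at their own pace and stop on an object; "squeeze" is the grip in N (left out, the last holds). Time passes only in rows, so rows that do not move let the fingers close. It gives the time, the measured TCP pose, the force, the opening and the grip force at its end, in the units of the state.
- telemetry.read_state(): the state, without advancing time (a new reading comes with each control period).
- eyes.capture(name): name is "scene" or "side" or "wrist"; returns a dict with "img" (400x640x3 uint8, red, green, blue), "vfov" (degrees; the focal length in pixels is half the picture's height over the tangent of half this angle, whatever the lens; pixels are square), "cx", "cy" (the principal point, pixels), "world_from_camera" (4x4, takes a point from camera to world coordinates). Camera axes: x right, y up, looking along -z (the intrinsics and any distortion apply to the point x, -y, -z); pixel columns grow to the right and rows downward; lengths in mm; the calibration is good to about 2 mm. A picture is of the moment at which its call begins. There is no depth.
- manip.hand_in(): hands the job in; it is judged then, once.
The state is a dict: "t": time; "joint_pos": joint angles; "joint_vel": joint speeds; "joint_torque": joint torques, N m; "ee_pos": TCP position; "ee_rot": TCP orientation; "ft_force": force on the tool from outside, world axes, zero at the start; "moment": the same for the moment, N m; "opening": finger opening in mm; "finger_force": force on a finger pad.
Only numpy, scipy, OpenCV 4.12 (cv2) and the standard library are available. Lean on these libraries where they do the work, as an engineer would, in place of code of your own. Each camera call takes 0.05 s, during which the arm holds its last target. There are 200 camera calls.

## Working session

There is one attempt and no reset: what is moved stays moved. The work goes in short steps, Python scripts to look and compute and a tool call to move; the robot and the scene stay as the last step left them, time stands still between calls to the robot, and variables do not carry over. Pictures are saved under pics/ and viewed, at most 13 in all, crops included, and the job is handed in when it is done.

Besides the shell and the picture viewer there is one more tool, called after "Request:" as a command line: name --argument value ..., lists and objects as JSON in quotes. carry_out: Moves the arm, as the interface text tells. Its arguments: {"type":"object","properties":{"deltas":{"type":"array","items":{"type":"array"}},"squeeze":{"type":"number"}},"required":["deltas"]}

```bash
mkdir -p pics; cat > h.py <<'E'
import numpy as np, cv2, json
from bench import telemetry, eyes, manip
def cap(n,save=None):
    c=eyes.capture(n)
    if save: cv2.imwrite(f'pics/{save}.png',cv2.cvtColor(np.asarray(c['img']),cv2.COLOR_RGB2BGR))
    return c
def K(c):
    f=200/np.tan(np.radians(c['vfov'])/2); return f
def ray(c,u,v):
    f=K(c);T=np.array(c['world_from_camera'])
    d=T[:3,:3]@np.array([(u-c['cx'])/f,-(v-c['cy'])/f,-1.]); return T[:3,3],d/np.linalg.norm(d)
def onz(c,u,v,z):
    o,d=ray(c,u,v); return o+d*(z-o[2])/d[2]
def proj(c,p):
    f=K(c);T=np.array(c['world_from_camera']);q=T[:3,:3].T@(np.asarray(p,float)-T[:3,3])
    return np.array([c['cx']-f*q[0]/q[2],c['cy']+f*q[1]/q[2]])
def tri(rs):
    A=np.zeros((3,3));b=np.zeros(3)
    for o,d in rs:
        P=np.eye(3)-np.outer(d,d);A+=P;b+=P@o
    x=np.linalg.solve(A,b); return x,[np.linalg.norm((np.eye(3)-np.outer(d,d))@(x-o)) for o,d in rs]
E
python3 - <<'E'
from h import *
for n in['scene','side','wrist']:
    c=cap(n,n+'0');print(n,c['vfov'],c['cx'],c['cy'],np.round(c['world_from_camera'],3).tolist(),[k for k in c])
print(telemetry.read_state())
E
```

```text
scene 49.37747949799633 326.86728950092214 195.14710740569322 [[-0.447, -0.654, 0.61, 1367.606], [0.894, -0.312, 0.321, 464.28], [-0.019, 0.689, 0.725, 1176.126], [0.0, 0.0, 0.0, 1.0]] ['img', 'vfov', 'cx', 'cy', 'world_from_camera']
side 44.29953131062524 318.8960721147434 203.1283947282877 [[-0.899, 0.331, -0.285, 118.092], [-0.437, -0.691, 0.576, 919.937], [-0.006, 0.643, 0.766, 1340.385], [0.0, 0.0, 0.0, 1.0]] ['img', 'vfov', 'cx', 'cy', 'world_from_camera']
wrist 59.64979068737461 320.1691166165648 198.77197016564483 [[0.316, 0.896, 0.311, 246.184], [-0.949, 0.3, 0.102, -470.292], [-0.001, -0.327, 0.945, 372.912], [0.0, 0.0, 0.0, 1.0]] ['img', 'vfov', 'cx', 'cy', 'world_from_camera']
{'t': 0.15, 'joint_pos': array([-1.47243079e+00,  3.13331343e-01,  1.49825151e+00,  2.87509895e-06,
        1.33097981e+00, -2.23391895e-01]), 'joint_vel': array([ 0.00049199, -0.00283787, -0.0031758 ,  0.0003106 , -0.00018524,
       -0.00036374]), 'joint_torque': array([ 1.54668367e-03, -4.12367427e+01, -2.59797710e+01, -2.03802374e-04,
        3.20993102e-03, -2.56538044e-05]), 'ee_pos': array([ 165.9983012 , -497.87880066,  238.86564153]), 'ee_rot': array([ 9.87086846e-01,  1.60185281e-01,  3.16930140e-05, -4.83970998e-04]), 'ft_force': array([-0.07567562,  0.11211117, -0.81502556]), 'moment': array([-0.00712366,  0.03322687,  0.00701761]), 'finger_force': 0.0, 'opening': 85.60892649764146}
```

```bash
python3 -c "
import cv2,numpy as np
a=[cv2.imread(f'pics/{n}0.png') for n in('scene','side')]
print(a[0].shape)"
```

```text
(400, 640, 3)
```

View pics/scene0.png

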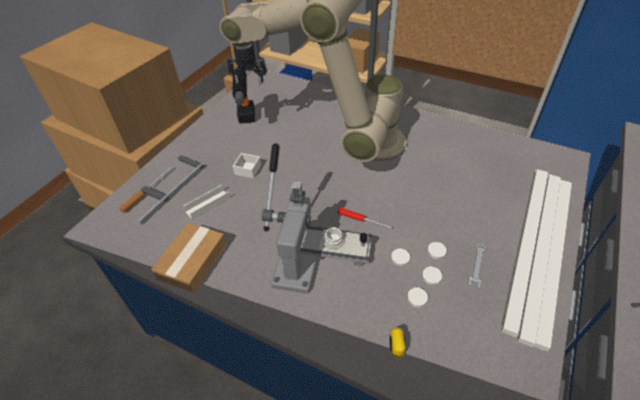

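View pics/side0.png

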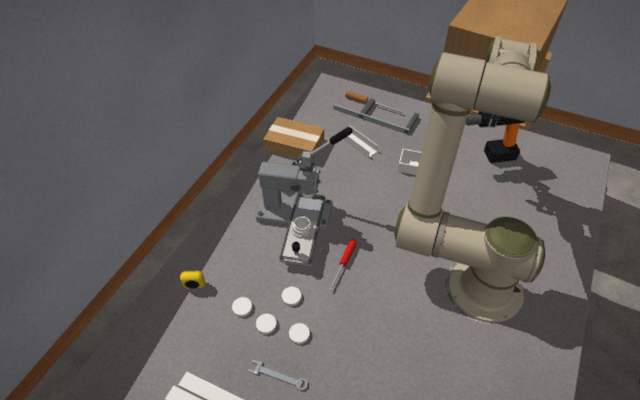

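Scene shows the press at about (292,240), box (333,236), black knob (364,239), grip (275,157) and four lids (401,257), (437,249), (432,275), (418,297). Side shows the lids at (291,296), (242,307), (266,324), (299,334), box (302,225), knob (296,247) and grip (341,135).

```bash
cat >> h.py <<'E'
def blobs(c,kind,box,amin=30):
    im=np.asarray(c['img']);hsv=cv2.cvtColor(im,cv2.COLOR_RGB2HSV)
    m=(hsv[...,2]>kind[1])&(hsv[...,1]<60) if kind[0]=='w' else (hsv[...,2]<kind[1])
    m=m.astype(np.uint8); x0,y0,x1,y1=box; M=np.zeros_like(m);M[y0:y1,x0:x1]=m[y0:y1,x0:x1]
    n,l,s,ce=cv2.connectedComponentsWithStats(M)
    return [(ce[i].round(1).tolist(),s[i].tolist()) for i in range(1,n) if s[i][4]>=amin]
E
python3 - <<'E'
from h import *
s=cap('scene');d=cap('side')
a=blobs(s,('w',170),(380,235,460,310));b=blobs(d,('w',170),(225,280,320,350))
print(a,b)
for n,c,x in(('s',s,a),('d',d,b)):
    for ce,_ in x: print(n,ce,onz(c,*ce,12).round(1))
for n,c,bx in(('s',s,(355,228,375,250)),('s',s,(262,140,285,175)),('d',d,(285,238,305,258)),('d',d,(325,125,358,145))):
    print(n,bx,blobs(c,('k',50),bx,8))
for n,c,bx in(('s',s,(318,222,350,252)),('d',d,(285,210,320,242))):
    print(n,bx,blobs(c,('w',185),bx,8))
E
python3 - <<'E'
import cv2,numpy as np
a=cv2.imread('pics/scene0.png')[140:300,230:390];b=cv2.imread('pics/side0.png')[110:270,245:405]
cv2.imwrite('pics/crop1.png',np.hstack([cv2.resize(i,(400,400),interpolation=cv2.INTER_CUBIC) for i in(a,b)]))
E
```

```text
[([436.5, 249.3], [428, 242, 19, 16, 235]), ([400.0, 256.0], [391, 248, 19, 17, 243]), ([431.8, 274.6], [423, 266, 19, 18, 271]), ([417.1, 296.3], [408, 287, 20, 20, 301])] [([290.8, 294.8], [281, 286, 20, 18, 278]), ([241.4, 305.5], [232, 297, 20, 18, 287]), ([265.4, 322.4], [256, 313, 20, 19, 306]), ([298.6, 332.1], [289, 323, 20, 19, 315])]
s [436.5, 249.3] [451.7 383.5  12. ]
s [400.0, 256.0] [529.  285.2  12. ]
s [431.8, 274.6] [552.8 398.8  12. ]
s [417.1, 296.3] [646.2 382.2  12. ]
d [290.8, 294.8] [530.4 286.3  12. ]
d [241.4, 305.5] [647.2 382.9  12. ]
d [265.4, 322.4] [554.6 399.4  12. ]
d [298.6, 332.1] [452.8 384.1  12. ]
s (355, 228, 375, 250) [([363.2, 237.4], [361, 234, 6, 9, 42])]
s (262, 140, 285, 175) [([274.3, 157.2], [270, 144, 9, 28, 135])]
d (285, 238, 305, 258) [([295.6, 246.4], [293, 242, 7, 10, 53])]
d (325, 125, 358, 145) [([340.3, 135.6], [330, 128, 22, 17, 161])]
s (318, 222, 350, 252) [([345.4, 245.2], [336, 233, 14, 19, 111]), ([335.0, 236.7], [331, 234, 10, 7, 48]), ([330.4, 242.0], [326, 239, 11, 5, 16])]
d (285, 210, 320, 242) [([294.7, 235.9], [287, 222, 25, 20, 121])]
```

View pics/crop1.png

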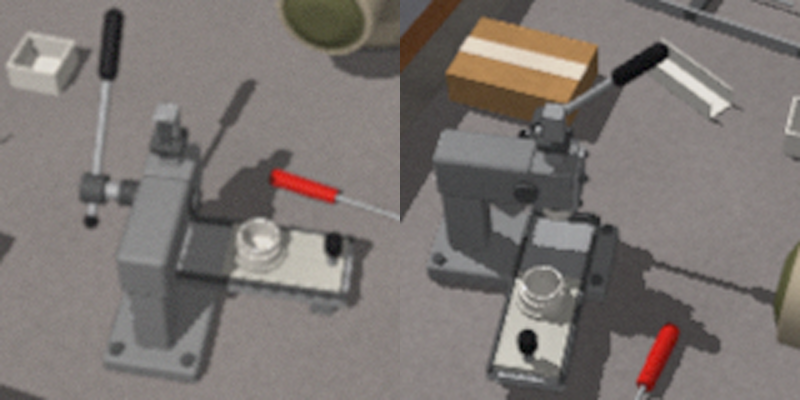

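The crops show the rim centre at scene (334.8,235.2) and side (302.2,223.6), the knob beside it, the lever hub at scene (268,216), and the grip reaching toward the robot.

```bash
python3 - <<'E'
from h import *
s=cap('scene');d=cap('side')
P={}
for n,a,b in(('lid',(400,256),(290.8,294.8)),('knob',(363.2,237.6),(295.6,246.4)),('grip',(274.3,157.2),(340.3,135.6)),('rim',(334.8,235.2),(302.2,223.6))):
    x,e=tri([ray(s,*a),ray(d,*b)]);P[n]=x;print(n,x.round(1),np.round(e,1))
k=P['knob'];r=P['rim'];v=k-r;print(v,np.hypot(*v[:2]),np.degrees(np.arctan2(v[1],v[0])))
# yaw from grip blob axis
E
```

```text
lid [530. 286.  13.] [0.7 0.7]
knob [571.1 169.9  93.4] [0.2 0.2]
grip [ 563.  -133.9  306.5] [0.7 0.7]
rim [595.7  81.   87.6] [2.6 2.6]
[-24.54977168  88.88399501   5.75341761] 92.21201580362946 105.44015987259714
```

Request:
carry_out --deltas '[[[0.018, 0.039, 0], 0, 1], [[0.018, 0.039, 0], 0, 1], [[0.018, 0.039, 0], 0, 1], [[0.018, 0.039, 0], 0, 1], [[0.018, 0.039, 0], 0, 1], [[0.018, 0.039, 0], 0, 1], [[0.018, 0.039, 0], 0, 1], [[0.018, 0.039, 0], 0, 1], [[0.018, 0.039, 0], 0, 1], [[0.018, 0.039, 0], 0, 1], [[0.018, 0.039, 0], 0, 1], [[0.018, 0.039, 0], 0, 1]]'

```text
t: 1.55
ee_pos: [382.5, -28.3, 239.5]
ee_rot: [0.987, 0.16, 0.0, 0.0]
ft_force: [0.6, -0.5, -0.4]
opening: 85.4
finger_force: 0.0
```

Request:
carry_out --deltas '[[[0.018, 0.039, 0], -0.6, 1], [[0.018, 0.039, 0], 0, 1], [[0.018, 0.039, 0], 0, 1], [[0.018, 0.039, 0], 0, 1], [[0.018, 0.039, 0], 0, 1], [[0.018, 0.039, 0], 0, 1], [[0.018, 0.039, 0], 0, 1], [[0.018, 0.039, 0], 0, 1], [[0, 0, 0], 0, 1], [[0, 0, 0], 0, 1]]'

```text
t: 2.55
ee_pos: [525.8, 282.2, 238.6]
ee_rot: [0.991, 0.135, -0.001, 0.0]
ft_force: [0.9, -0.2, 0.1]
opening: 85.5
finger_force: 0.0
```

```bash
python3 - <<'E'
from h import *
c=cap('wrist','w1');st=telemetry.read_state();print(st['t'],st['ee_pos'],st['ee_rot'])
for n,p in(('lid',(530,286,14)),('rim',(595.7,81,92)),('knob',(571,170,93))):print(n,proj(c,p))
E
```

```text
2.6 [525.77636099 281.49472359 239.0761892 ] [ 9.90936453e-01  1.34330993e-01 -3.16625546e-04  1.75430370e-04]
lid [318.69127065 158.33603908]
rim [578.41287176 168.91897234]
knob [467.20053601 169.20859163]
```

View pics/w1.png

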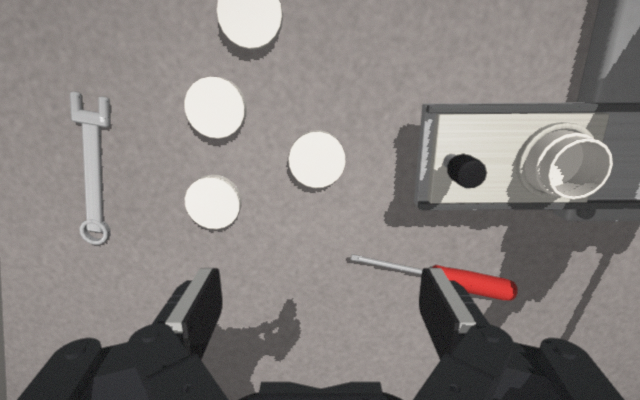

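The wrist view shows the target lid at (317,160), the box rim near (580,166) and the knob at (467,170). The slide lies parallel to the image rows, so the tool yaw already matches the press.

```bash
python3 - <<'E'
from h import *
c=cap('wrist');s=cap('scene');d=cap('side')
b=blobs(c,('w',190),(280,120,355,200),300);print(b)
u=b[0][0];print(onz(c,*u,13))
print(tri([ray(c,*u),ray(s,400,256),ray(d,290.8,294.8)]))
print('knob',[(x,onz(c,*x[0],92)) for x in blobs(c,('k',40),(440,145,492,195),300)])
E
```

```text
[([316.1, 158.8], [288, 131, 57, 56, 2492])]
[528.54940988 287.70791265  13.        ]
(array([529.5451928 , 286.730165  ,  13.55803748]), [np.float64(1.3240847174262205), np.float64(1.3806011082966778), np.float64(0.4924958141001277)])
knob [(([456.1, 165.6], [447, 155, 26, 30, 321]), array([571.10866571, 178.5924936 ,  92.        ]))]
```

Request:
carry_out --deltas '[[[0.003, 0.005, -0.04], 0, 1], [[0, 0, -0.04], 0, 1], [[0, 0, -0.04], 0, 1], [[0, 0, -0.04], 0, 1], [[0, 0, -0.03], 0, 1], [[0, 0, -0.02], 0, 1], [[0, 0, -0.01], 0, 1], [[0, 0, -0.007], 0, 1], [[0, 0, 0], 0, 1]]'

```text
t: 3.65
ee_pos: [529.2, 286.7, 12.5]
ee_rot: [0.991, 0.134, 0.0, -0.0]
ft_force: [0.9, 0.2, 0.1]
opening: 85.4
finger_force: 0.0
```

```bash
python3 - <<'E'
from h import *
c=cap('wrist','w2');st=telemetry.read_state();print(st['t'],st['ee_pos'],st['ft_force'])
print(proj(c,st['ee_pos']),proj(c,st['ee_pos']+[0,0,-8]))
for t in(150,190,210): print(t,blobs(c,('w',t),(160,100,480,400),1500))
E
```

```text
3.7 [529.41181069 286.86474537  13.07470139] [-0.00109046  0.15535138  0.00793208]
[322.14591819 280.72247756] [322.05883582 271.22432444]
150 [([320.4, 275.3], [252, 203, 136, 138, 13663])]
190 [([319.9, 279.0], [253, 218, 134, 121, 12492])]
210 [([319.6, 280.1], [253, 222, 134, 117, 12092])]
```

View pics/w2.png

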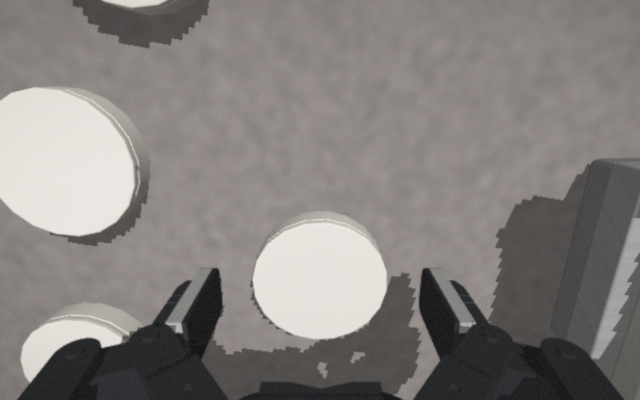

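Request:
carry_out --deltas '[[[0, 0, -0.005], 0, 1], [[0, 0, 0], 0, 0.4], [[0, 0, 0], 0, 0.2], [[0, 0, 0], 0, 0.2], [[0, 0, 0], 0, 0.2], [[0, 0, 0], 0, 0.2], [[0, 0, 0], 0, 0.2], [[0, 0, 0], 0, 0.2]]' --squeeze 30

```text
t: 4.5
ee_pos: [529.3, 287.1, 8.0]
ee_rot: [0.991, 0.134, 0.0, -0.0]
ft_force: [-3.0, -0.7, 5.9]
opening: 58.3
finger_force: 32.1
```

Request:
carry_out --deltas '[[[0, 0, 0.01], 0, 0.2], [[0, 0, 0.03], 0, 0.2], [[0, 0, 0.04], 0, 0.2], [[0, 0, 0.04], 0, 0.2], [[0, 0, 0.04], 0, 0.2], [[0, 0, 0.02], 0, 0.2], [[0, 0, 0], 0, 0.2], [[0, 0, 0], 0, 0.2]]'

```text
t: 5.3
ee_pos: [528.8, 286.8, 186.9]
ee_rot: [0.991, 0.134, -0.0, 0.0]
ft_force: [0.1, -0.3, -0.4]
opening: 58.7
finger_force: 32.4
```

```bash
python3 - <<'E'
from h import *
c=cap('wrist','w3');st=telemetry.read_state();print(st['t'],st['ee_pos'],st['ft_force'],st['opening'],st['finger_force'])
for dz in(0,5,10): print(dz,proj(c,st['ee_pos']+[0,0,dz]))
for t in(190,210): print(t,blobs(c,('w',t),(160,100,480,400),1500))
E
```

```text
5.35 [528.49092798 286.73971985 186.10568152] [ 0.06709404 -0.69932485 -0.3783984 ] 58.53049551905112 32.42365065962076
0 [322.46202848 280.11149062]
5 [322.53028722 286.4588257 ]
10 [322.60296773 293.2173372 ]
190 [([201.9, 122.6], [167, 100, 69, 52, 3002]), ([200.4, 224.3], [169, 195, 63, 59, 2846]), ([316.4, 280.8], [252, 222, 136, 124, 11928])]
210 [([202.0, 122.6], [168, 100, 68, 52, 2959]), ([200.1, 224.8], [170, 196, 61, 58, 2731]), ([316.0, 282.3], [252, 226, 135, 120, 11499])]
```

View pics/w3.png

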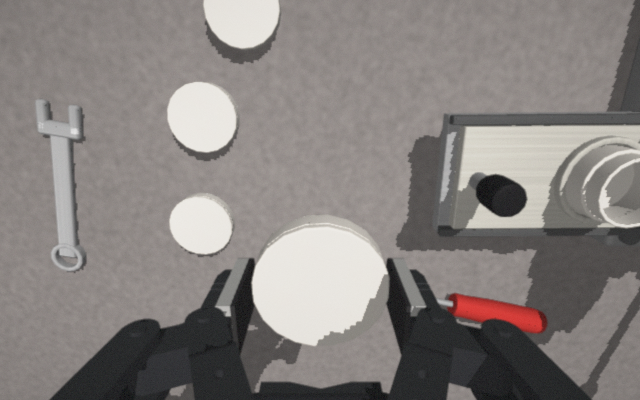

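Request:
carry_out --deltas '[[[-0.005, -0.038, 0], 0, 0.2], [[0, -0.038, 0], 0, 0.2], [[0, -0.038, 0], 0, 0.2], [[0, -0.038, 0], 0, 0.2], [[0, -0.038, -0.02], 0, 0.2], [[0, -0.036, -0.03], 0, 0.2], [[0, 0, 0], 0, 0.2], [[0, 0, 0], 0, 0.2], [[0, 0, 0], 0, 0.2]]'

```text
t: 6.25
ee_pos: [524.1, 61.7, 137.4]
ee_rot: [0.991, 0.135, 0.0, -0.0]
ft_force: [0.3, 0.2, -0.9]
opening: 58.5
finger_force: 32.6
```

```bash
python3 - <<'E'
from h import *
c=cap('wrist','w4');st=telemetry.read_state();print(st['t'],st['ee_pos'],st['ee_rot'])
print(proj(c,(595.7,81,92)),proj(c,st['ee_pos']+[0,0,6]))
cap('scene','s4');cap('side','d4')
E
```

```text
6.3 [524.23392614  61.88913375 137.67042401] [9.90850890e-01 1.34960654e-01 3.69352874e-04 1.57849667e-05]
[323.23208078 100.70614158] [322.09896882 288.35632511]
```

View pics/w4.png

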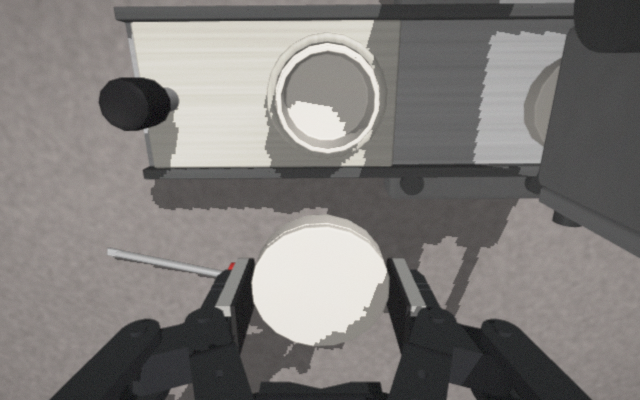

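The rim ring is clear, centred near (327,98). The held lid's top face is centred near (320,286) and level, and the knob is at about (135,104).

```bash
cat > m.py <<'E'
from h import *
def edgefit(g,c0,r,lo,hi,sign,angs):
    """radial scan for the strongest edge; sign -1: bright inside"""
    pts=[]
    g=cv2.GaussianBlur(g,(0,0),1.0).astype(float)
    for a in angs:
        rr=np.arange(r*lo,r*hi,0.25);x=c0[0]+rr*np.cos(a);y=c0[1]+rr*np.sin(a)
        v=cv2.remap(g.astype(np.float32),x.astype(np.float32)[None],y.astype(np.float32)[None],cv2.INTER_LINEAR)[0]
        d=np.gradient(v)*sign;i=d.argmax()
        if d[i]>2: pts.append((x[i],y[i]))
    pts=np.array(pts,np.float32)
    for _ in range(3):
        e=cv2.fitEllipseDirect(pts);t=np.radians(e[2]);q=(pts-e[0])@np.array([[np.cos(t),-np.sin(t)],[np.sin(t),np.cos(t)]])
        k=np.hypot(q[:,0]/e[1][0]*2,q[:,1]/e[1][1]*2);pts=pts[abs(k-1)<.03]
    return e,len(pts)
E
python3 - <<'E'
from m import *
c=cap('wrist');g=cv2.cvtColor(np.asarray(c['img']),cv2.COLOR_RGB2GRAY)
st=telemetry.read_state();p=st['ee_pos']
A=np.radians(np.arange(0,360,3))
# per-direction transitions along the ring
for sgn,lo,hi in((-1,.85,1.2),(1,.7,1.0)):
    e,n=edgefit(g,(327.5,98),53,lo,hi,sgn,A);print('rim',e,n,[onz(c,*e[0],92).round(1)], 'size',e[1][0]*0+np.linalg.norm(onz(c,e[0][0]-e[1][0]/2,e[0][1],92)-onz(c,e[0][0]+e[1][0]/2,e[0][1],92)))
    r=e[0]
    if sgn==-1: rim=r
L=np.radians(np.arange(100,350,3))
e,n=edgefit(g,(320,286),66,.85,1.15,-1,np.radians(np.r_[190:350:3,100:170:3]));print('lid',e,n,onz(c,*e[0],p[2]+6).round(1),'size',np.linalg.norm(onz(c,e[0][0]-e[1][1]/2,e[0][1],p[2]+6)-onz(c,e[0][0]+e[1][1]/2,e[0][1],p[2]+6)),p)
s=cap('scene');d=cap('side')
print(tri([ray(c,*rim),ray(s,334.8,235.2),ray(d,302.2,223.6)]))
E
```

```text
rim ((327.5665283203125, 97.90956115722656), (103.92814636230469, 108.89952850341797), 2.3993682861328125) 97 [array([597.6,  79.5,  92. ])] size 51.557641719110926
rim ((327.69049072265625, 99.69670867919922), (93.21167755126953, 96.85475158691406), 4.997585296630859) 120 [array([596.8,  79.2,  92. ])] size 46.31579994911725
lid ((319.54681396484375, 281.27349853515625), (117.33116912841797, 137.37046813964844), 57.90970230102539) 44 [527.2  64.  143.7] size 58.154547468207866 [524.18919706  61.72902665 137.71950351]
(array([596.31652503,  80.2213669 ,  87.14439591]), [np.float64(1.4400044845460844), np.float64(3.016356857862151), np.float64(2.3659480916051465)])
```

```bash
python3 - <<'E'
from m import *
c=cap('wrist','w5');g=cv2.cvtColor(np.asarray(c['img']),cv2.COLOR_RGB2GRAY)
p=telemetry.read_state()['ee_pos']
t=np.radians(np.arange(0,360,2))
for dz in(6,-4,-8):
    q=np.array([proj(c,p+[30*np.cos(a),30*np.sin(a),dz]) for a in t]);print(dz,q.min(0).round(1),q.max(0).round(1))
print('col',[(x,g[x,319]) for x in list(range(208,232,2))+list(range(330,366,2))])
for r in(280,290,300):print(r,[(x,g[r,x]) for x in list(range(244,262,2))+list(range(376,400,2))])
E
```

```text
6 [252.3 223.5] [393.2 345.1]
-4 [256.4 214.3] [388.8 330.1]
-8 [257.8 210.9] [387.2 324.6]
col [(208, np.uint8(145)), (210, np.uint8(148)), (212, np.uint8(144)), (214, np.uint8(147)), (216, np.uint8(177)), (218, np.uint8(179)), (220, np.uint8(178)), (222, np.uint8(186)), (224, np.uint8(203)), (226, np.uint8(197)), (228, np.uint8(236)), (230, np.uint8(234)), (330, np.uint8(230)), (332, np.uint8(230)), (334, np.uint8(229)), (336, np.uint8(230)), (338, np.uint8(218)), (340, np.uint8(208)), (342, np.uint8(144)), (344, np.uint8(135)), (346, np.uint8(102)), (348, np.uint8(128)), (350, np.uint8(143)), (352, np.uint8(143)), (354, np.uint8(142)), (356, np.uint8(141)), (358, np.uint8(142)), (360, np.uint8(141)), (362, np.uint8(148)), (364, np.uint8(143))]
280 [(244, np.uint8(34)), (246, np.uint8(30)), (248, np.uint8(35)), (250, np.uint8(35)), (252, np.uint8(176)), (254, np.uint8(233)), (256, np.uint8(232)), (258, np.uint8(232)), (260, np.uint8(233)), (376, np.uint8(232)), (378, np.uint8(232)), (380, np.uint8(232)), (382, np.uint8(219)), (384, np.uint8(141)), (386, np.uint8(137)), (388, np.uin
[... 328 characters left out ...]
(138)), (378, np.uint8(139)), (380, np.uint8(137)), (382, np.uint8(138)), (384, np.uint8(136)), (386, np.uint8(139)), (388, np.uint8(110)), (390, np.uint8(33)), (392, np.uint8(31)), (394, np.uint8(32)), (396, np.uint8(34)), (398, np.uint8(31))]
300 [(244, np.uint8(34)), (246, np.uint8(31)), (248, np.uint8(32)), (250, np.uint8(29)), (252, np.uint8(61)), (254, np.uint8(224)), (256, np.uint8(231)), (258, np.uint8(232)), (260, np.uint8(231)), (376, np.uint8(137)), (378, np.uint8(138)), (380, np.uint8(137)), (382, np.uint8(136)), (384, np.uint8(138)), (386, np.uint8(124)), (388, np.uint8(45)), (390, np.uint8(31)), (392, np.uint8(30)), (394, np.uint8(24)), (396, np.uint8(27)), (398, np.uint8(31))]
```

Request:
carry_out --deltas '[[[0.025, 0.006, 0], 0, 0.2], [[0.025, 0.006, 0], 0, 0.2], [[0.0245, 0.005, 0], 0, 0.2], [[0, 0, -0.02], 0, 0.2], [[0, 0, -0.01], 0, 0.2], [[0, 0, -0.005], 0, 0.2], [[0, 0, 0], 0, 0.2], [[0, 0, 0], 0, 0.2]]'

```text
t: 7.4
ee_pos: [598.6, 77.9, 103.0]
ee_rot: [0.991, 0.134, 0.0, 0.0]
ft_force: [-0.5, -0.1, -0.4]
opening: 58.8
finger_force: 32.6
```

Request:
carry_out --deltas '[[[0, 0, -0.002], 0, 0.2], [[0, 0, -0.002], 0, 0.2], [[0, 0, -0.001], 0, 0.2], [[0, 0, 0], 0, 0.2]]'

```text
t: 7.8
ee_pos: [598.5, 77.9, 97.2]
ee_rot: [0.991, 0.134, -0.0, -0.0]
ft_force: [-0.2, -0.3, -0.2]
opening: 58.7
finger_force: 32.6
```

Request:
carry_out --deltas '[[[0, 0, -0.002], 0, 0.2], [[0, 0, -0.002], 0, 0.2], [[0, 0, -0.001], 0, 0.2], [[0, 0, 0], 0, 0.2]]'

```text
t: 8.2
ee_pos: [598.4, 78.0, 92.1]
ee_rot: [0.991, 0.134, -0.0, -0.0]
ft_force: [0.0, 0.6, -0.6]
opening: 58.6
finger_force: 32.6
```

Request:
carry_out --deltas '[[[0, 0, -0.001], 0, 0.2], [[0, 0, -0.001], 0, 0.2], [[0, 0, 0], 0, 0.2]]'

```text
t: 8.5
ee_pos: [598.5, 77.9, 90.2]
ee_rot: [0.991, 0.134, -0.0, -0.0]
ft_force: [0.1, 0.8, -0.1]
opening: 58.7
finger_force: 32.7
```

Request:
carry_out --deltas '[[[0, 0, -0.001], 0, 0.2], [[0, 0, 0], 0, 0.2], [[0, 0, 0], 0, 0.2]]'

```text
t: 8.8
ee_pos: [598.6, 77.9, 90.0]
ee_rot: [0.991, 0.134, 0.0, 0.0]
ft_force: [-2.3, 0.1, 6.3]
opening: 58.7
finger_force: 33.1
```

Request:
carry_out --deltas '[[[0, 0, -0.001], 0, 0.2], [[0, 0, 0], 0, 0.2], [[0, 0, 0], 0, 0.2]]'

```text
t: 9.1
ee_pos: [598.6, 77.9, 89.9]
ee_rot: [0.991, 0.134, 0.0, 0.0]
ft_force: [-6.2, 0.5, 12.9]
opening: 58.6
finger_force: 33.7
```

Request:
carry_out --deltas '[[[0, 0, 0.001], 0, 0.2], [[0, 0, 0], 0, 0.85], [[0, 0, 0], 0, 0.85], [[0, 0, 0], 0, 0.85], [[0, 0, 0], 0, 0.85], [[0, 0, 0.01], 0, 0.85], [[0, 0, 0.03], 0, 0.85], [[0, 0, 0.03], 0, 0.85], [[0, 0, 0.02], 0, 0.85]]'

```text
t: 10.0
ee_pos: [599.1, 78.0, 182.3]
ee_rot: [0.991, 0.134, 0.002, 0.0]
ft_force: [-0.8, 0.1, 0.9]
opening: 78.6
finger_force: 0.0
```

Request:
carry_out --deltas '[[[-0.04, -0.011, 0], 0, 0.85], [[-0.04, -0.011, 0], 0, 0.85], [[0, 0, 0], 0, 0.85], [[0, 0, 0], 0, 0.85]]'

```text
t: 10.4
ee_pos: [518.7, 55.8, 180.4]
ee_rot: [0.991, 0.134, 0.001, 0.0]
ft_force: [0.5, -0.2, 0.3]
opening: 78.6
finger_force: 0.0
```

```bash
python3 - <<'E'
from m import *
c=cap('wrist','w6');st=telemetry.read_state();print(st['t'],st['ee_pos'],st['opening'])
print(proj(c,(597.5,79.5,96)),proj(c,(571,170,92)))
print(blobs(c,('w',190),(230,20,420,240),1500))
s=cap('scene','s6');d=cap('side','d6')
P=[]
for z in(92,):
    a=(597.5,79.5,96);print(proj(s,a),proj(d,a))
E
python3 - <<'E'
import cv2,numpy as np
a=cv2.imread('pics/w6.png');b=cv2.imread('pics/side6.png') 
s=cv2.imread('pics/s6.png')[190:290,270:400];d=cv2.imread('pics/d6.png')[180:280,250:380]
h=np.hstack([cv2.resize(i,(320,246),interpolation=cv2.INTER_CUBIC) for i in(s,d)])
cv2.imwrite('pics/c6.png',np.vstack([a[:340],h]))
E
```

```text
10.45 [519.4123617   55.85469627 180.33733073] 78.72695689221823
[318.58760526  82.65901289] [163.26283563  85.15483162]
[([295.1, 75.4], [230, 20, 140, 124, 14437])]
[333.57846136 233.18255905] [301.34686874 222.13009487][ WARN:0@0.021] global loadsave.cpp:275 findDecoder imread_('pics/side6.png'): can't open/read file: check file path/integrity
```

View pics/c6.png

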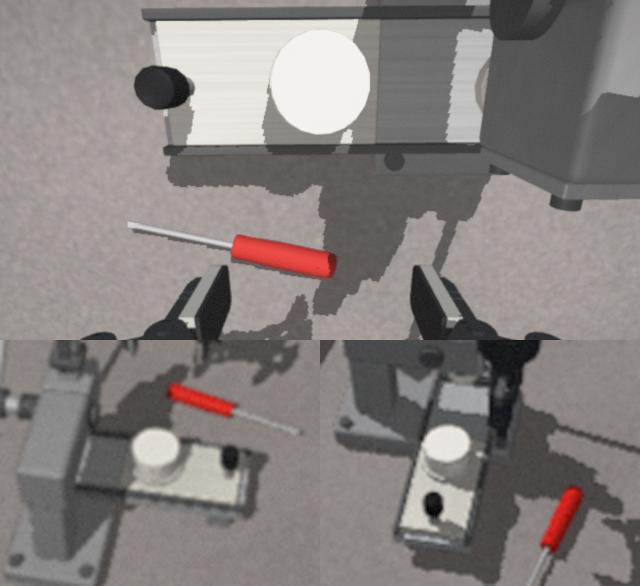

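The lid sits level on the box, its top centred at (320,82) as predicted for the seated pose. The knob is at (161,87) and the gripper is clear.

Request:
carry_out --deltas '[[[0.01, 0.039, 0], 0, -1], [[0.01, 0.039, 0], 0, -1], [[0.01, 0.038, 0], 0, -1], [[0.012, 0.038, 0], 0, -1], [[0, 0, 0], 0, -1], [[0, 0, -0.03], 0, -1], [[0, 0, -0.03], 0, -1], [[0, 0, -0.028], 0, -1], [[0, 0, 0], 0, -1], [[0, 0, 0], 0, -1]]'

```text
t: 11.55
ee_pos: [561.2, 209.8, 92.0]
ee_rot: [0.991, 0.134, 0.0, 0.0]
ft_force: [0.4, 0.7, 0.6]
opening: -0.2
finger_force: 0.0
```

Request:
carry_out --deltas '[[[0.0013, -0.0048, 0], 0, -1], [[0.0013, -0.0048, 0], 0, -1], [[0.0013, -0.0048, 0], 0, -1], [[0.0013, -0.0048, 0], 0, -1], [[0.002, -0.0072, 0], 0, -1], [[0.002, -0.0072, 0], 0, -1], [[0.002, -0.0072, 0], 0, -1], [[0.002, -0.0072, 0], 0, -1], [[0.002, -0.0072, 0], 0, -1], [[0.002, -0.0072, 0], 0, -1], [[0.002, -0.0072, 0], 0, -1], [[0.002, -0.0072, 0], 0, -1]]'

```text
t: 12.75
ee_pos: [581.9, 132.5, 91.2]
ee_rot: [0.991, 0.134, -0.0, -0.0]
ft_force: [1.5, 2.5, 1.3]
opening: 0.1
finger_force: 1.0
```

Request:
carry_out --deltas '[[[0.0013, -0.0048, 0], 0, -1], [[0.0013, -0.0048, 0], 0, -1], [[0.0008, -0.0029, 0], 0, -1], [[0, 0, 0], 0, -1]]'

```text
t: 13.15
ee_pos: [585.1, 120.1, 91.2]
ee_rot: [0.991, 0.134, -0.0, 0.0]
ft_force: [-0.6, 0.9, -0.4]
opening: 0.3
finger_force: 0.0
```

Request:
carry_out --deltas '[[[0.0008, -0.0029, 0], 0, -1], [[0.0008, -0.0029, 0], 0, -1], [[0.0008, -0.0029, 0], 0, -1], [[0.0008, -0.0029, 0], 0, -1], [[0, 0, 0], 0, -1]]'

```text
t: 13.65
ee_pos: [588.4, 108.5, 91.3]
ee_rot: [0.991, 0.134, -0.0, 0.0]
ft_force: [0.0, 0.3, 0.2]
opening: -0.0
finger_force: 0.0
```

Request:
carry_out --deltas '[[[0.0008, -0.0029, 0], 0, -1], [[0.0008, -0.0029, 0], 0, -1], [[0, 0, 0], 0, -1]]'

```text
t: 13.95
ee_pos: [590.1, 102.8, 91.3]
ee_rot: [0.991, 0.134, 0.0, 0.0]
ft_force: [-0.4, -0.6, 0.1]
opening: 0.1
finger_force: 0.0
```

```bash
python3 - <<'E'
from m import *
c=cap('wrist','w7');s=cap('scene','s7');d=cap('side','d7');p=telemetry.read_state()['ee_pos'];print(p)
k=p+np.array([.266,-.964,0])*27
print(proj(c,k),proj(s,k),proj(d,k),proj(s,k+95*np.array([.266,-.964,0])+[0,0,4]))
a=cv2.imread('pics/w7.png')[:330];
s=cv2.imread('pics/s7.png')[190:290,270:400];d=cv2.imread('pics/d7.png')[160:260,250:380]
h=np.hstack([cv2.resize(i,(320,246),interpolation=cv2.INTER_CUBIC) for i in(s,d)])
cv2.imwrite('pics/c7.png',np.vstack([a,h]))
E
```

```text
[590.03162541 103.07815199  91.37346604]
[382.70486132 280.60546246] [332.93543956 233.76823895] [301.82313511 222.50015939] [303.71989934 228.82312426]
```

View pics/c7.png

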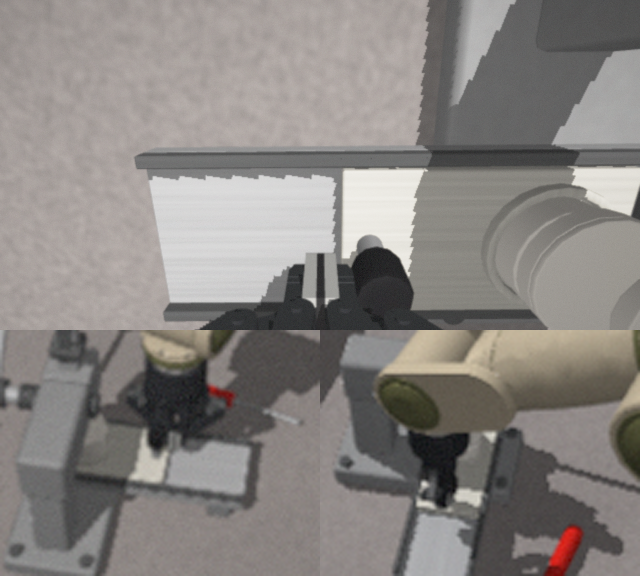

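The knob sits just ahead of the closed fingers at (383,280), and the nest plate has moved in with its outer edge at column 338. I'll keep pushing to the stop.

Request:
carry_out --deltas '[[[0.0008, -0.0029, 0], 0, -1], [[0.0008, -0.0029, 0], 0, -1], [[0, 0, 0], 0, -1]]'

```text
t: 14.4
ee_pos: [591.7, 97.0, 91.3]
ee_rot: [0.991, 0.134, 0.0, 0.0]
ft_force: [0.1, -0.1, 0.2]
opening: 0.1
finger_force: 0.0
```

Request:
carry_out --deltas '[[[0.0008, -0.0029, 0], 0, -1], [[0, 0, 0], 0, -1], [[0, 0, 0], 0, -1]]'

```text
t: 14.7
ee_pos: [592.4, 94.3, 91.3]
ee_rot: [0.991, 0.134, -0.0, 0.0]
ft_force: [0.1, -0.4, 0.0]
opening: 0.0
finger_force: 0.0
```

Request:
carry_out --deltas '[[[0.0008, -0.0029, 0], 0, -1], [[0, 0, 0], 0, -1], [[0, 0, 0], 0, -1]]'

```text
t: 15.0
ee_pos: [592.9, 92.5, 91.3]
ee_rot: [0.991, 0.134, -0.0, -0.001]
ft_force: [-0.8, 5.5, 1.5]
opening: -0.0
finger_force: 3.1
```

Request:
carry_out --deltas '[[[0.0005, -0.002, 0], 0, -1], [[0, 0, 0], 0, -1], [[0, 0, 0], 0, -1]]'

```text
t: 15.3
ee_pos: [592.9, 92.3, 91.3]
ee_rot: [0.991, 0.135, -0.0, -0.002]
ft_force: [-2.6, 15.2, 2.4]
opening: 0.1
finger_force: 7.7
```

Request:
carry_out --deltas '[[[-0.002, 0.008, 0], 0, -1], [[-0.001, 0.004, 0.01], 0, -1], [[0, 0, 0.04], 0, -1], [[0, 0, 0.045], 0, -1], [[0, 0, 0.045], 0, -1], [[0, 0, 0.045], 0, -1], [[0, 0, 0.045], 0, -1], [[0, 0, 0.044], 0, -1], [[0, 0, 0], 0, -1], [[0, -0.04, 0], 0, -1], [[-0.002, -0.04, 0], 0, -1], [[-0.002, -0.04, 0], 0, -1]]'

```text
t: 16.5
ee_pos: [586.1, -19.8, 365.2]
ee_rot: [0.991, 0.134, -0.0, 0.0]
ft_force: [0.7, 1.1, 0.3]
opening: -0.4
finger_force: 0.0
```

Request:
carry_out --deltas '[[[-0.002, -0.04, 0], 0, -1], [[-0.001, -0.04, 0], 0, -1], [[-0.001, -0.032, 0], 0, -1], [[0, 0, 0], 0, -1], [[0, 0, 0], 0, -1], [[0, 0, 0], 0, -1]]'

```text
t: 17.1
ee_pos: [582.6, -129.4, 365.5]
ee_rot: [0.991, 0.135, 0.0, -0.0]
ft_force: [-0.6, 0.9, 0.4]
opening: -0.0
finger_force: 0.0
```

```bash
python3 - <<'E'
from m import *
c=cap('wrist','w8');s=cap('scene','s8');d=cap('side','d8');st=telemetry.read_state();p=st['ee_pos'];print(st['t'],p,st['ft_force'])
ux=np.array([.964,.266,0]);pv=np.array([684.4,-100.3,180.])
for n,q in(('tip',p-[0,0,8]),('r130',pv-130*.707*ux+[0,0,92]),('r220',pv-220*.707*ux+[0,0,155.6])):print(n,proj(c,q).round(),proj(s,q).round(),proj(d,q).round())
a=cv2.imread('pics/w8.png')[:,:]
S=cv2.imread('pics/s8.png')[110:260,220:390];D=cv2.imread('pics/d8.png')[90:240,270:440]
h=np.hstack([cv2.resize(i,(320,200),interpolation=cv2.INTER_CUBIC) for i in(S,D)])
cv2.imwrite('pics/c8.png',np.vstack([a,h]))
E
```

```text
17.25 [ 582.70954923 -129.38132248  365.49753393] [ 0.40922245  0.56613663 -0.04521874]
tip [322. 271.] [270. 149.] [334. 122.]
r130 [320. 188.] [273. 173.] [329. 142.]
r220 [320. 327.] [276. 144.] [350. 129.]
```

View pics/c8.png

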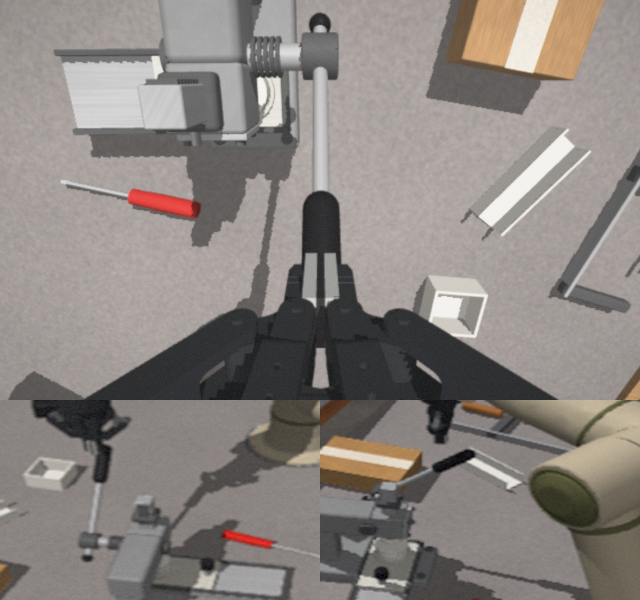

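The wrist view shows the rod straight up column 320 with the closed fingertips over the grip at (322,271). The lid is under the ram and the nest is home.

Request:
carry_out --deltas '[[[0, 0, -0.03], 0, -1], [[0, 0, -0.008], 0, -1], [[-0.0035, -0.001, -0.005], 0, -1], [[-0.0035, -0.001, -0.005], 0, -1], [[-0.0067, -0.0018, -0.0098], 0, -1], [[-0.0067, -0.0018, -0.0098], 0, -1], [[-0.0067, -0.0018, -0.0098], 0, -1], [[-0.0067, -0.0018, -0.0098], 0, -1], [[-0.0067, -0.0018, -0.0098], 0, -1]]'

```text
t: 18.15
ee_pos: [542.5, -141.7, 269.6]
ee_rot: [0.991, 0.134, 0.002, 0.001]
ft_force: [3.9, 0.3, 3.0]
opening: -0.1
finger_force: 1.9
```

Request:
carry_out --deltas '[[[-0.0042, -0.0012, -0.0102], 0, -1], [[-0.0042, -0.0012, -0.0102], 0, -1], [[-0.0042, -0.0012, -0.0102], 0, -1], [[-0.0042, -0.0012, -0.0102], 0, -1], [[-0.0042, -0.0012, -0.0102], 0, -1]]'

```text
t: 18.65
ee_pos: [521.2, -147.4, 216.9]
ee_rot: [0.991, 0.134, 0.001, 0.0]
ft_force: [3.4, 0.9, 4.3]
opening: -0.1
finger_force: 2.3
```

```bash
python3 - <<'E'
from m import *
c=cap('wrist','w9');s=cap('scene','s9');d=cap('side','d9');st=telemetry.read_state();print(st['t'],st['ee_pos'],st['ft_force'],st['moment'])
a=cv2.imread('pics/w9.png')[:,:]
S=cv2.imread('pics/s9.png')[110:260,220:390];D=cv2.imread('pics/d9.png')[90:240,270:440]
h=np.hstack([cv2.resize(i,(320,200),interpolation=cv2.INTER_CUBIC) for i in(S,D)])
cv2.imwrite('pics/c9.png',np.vstack([a,h]))
E
```

```text
18.8 [ 520.61648276 -147.39987591  216.85418807] [-0.77123488  0.75006024  5.45710168] [0.10444432 0.15705209 0.00890613]
```

View pics/c9.png

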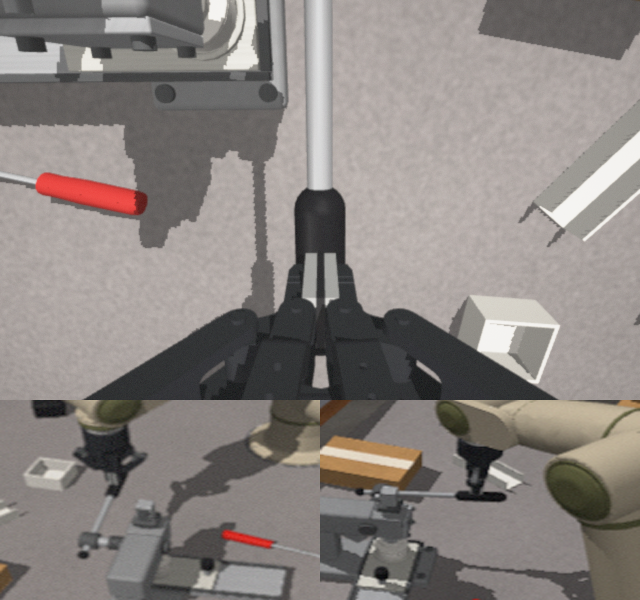

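The lever is about level, with the fingers centred on the grip at (320,260). Continuing down.

Request:
carry_out --deltas '[[[-0.0023, -0.0006, -0.0106], 0, -1], [[-0.0023, -0.0006, -0.0106], 0, -1], [[-0.0023, -0.0006, -0.0106], 0, -1], [[-0.0023, -0.0006, -0.0106], 0, -1], [[-0.0023, -0.0006, -0.0106], 0, -1], [[0, 0, -0.008], 0, -1], [[0, 0, -0.008], 0, -1], [[0, 0, -0.006], 0, -1], [[0, 0, -0.005], 0, -1], [[0, 0, 0], 0, -1]]'

```text
t: 19.8
ee_pos: [509.9, -150.6, 137.4]
ee_rot: [0.991, 0.134, 0.0, 0.0]
ft_force: [1.2, -0.8, 8.2]
opening: -0.1
finger_force: 3.8
```

Request:
carry_out --deltas '[[[0, 0, -0.004], 0, -1], [[0, 0, -0.003], 0, -1], [[0, 0, 0], 0, -1], [[0, 0, 0], 0, -1]]'

```text
t: 20.2
ee_pos: [509.9, -150.7, 130.9]
ee_rot: [0.991, 0.134, 0.0, 0.001]
ft_force: [-1.0, -0.1, 9.0]
opening: -0.0
finger_force: 3.9
```

Request:
carry_out --deltas '[[[0, 0, -0.003], 0, -1], [[0, 0, 0], 0, -1], [[0, 0, 0], 0, -1]]'

```text
t: 20.5
ee_pos: [509.9, -150.7, 128.0]
ee_rot: [0.991, 0.134, 0.0, 0.001]
ft_force: [0.1, -0.1, 7.6]
opening: 0.3
finger_force: 4.0
```

Request:
carry_out --deltas '[[[0, 0, -0.002], 0, -1], [[0, 0, 0], 0, -1], [[0, 0, 0], 0, -1]]'

```text
t: 20.8
ee_pos: [510.2, -150.7, 126.2]
ee_rot: [0.991, 0.134, 0.001, 0.001]
ft_force: [1.4, 0.8, 10.3]
opening: -0.2
finger_force: 4.2
```

Request:
carry_out --deltas '[[[0, 0, -0.002], 0, -1], [[0, 0, 0], 0, -1], [[0, 0, 0], 0, -1]]'

```text
t: 21.1
ee_pos: [510.6, -150.7, 125.4]
ee_rot: [0.991, 0.134, 0.001, 0.001]
ft_force: [-2.1, 2.6, 19.9]
opening: -0.1
finger_force: 9.2
```

Request:
carry_out --deltas '[[[0, 0, -0.001], 0, -1], [[0, 0, 0], 0, -1], [[0, 0, 0], 0, -1], [[0, 0, 0], 0, -1]]'

```text
t: 21.5
ee_pos: [510.7, -150.7, 125.0]
ee_rot: [0.991, 0.134, 0.002, 0.001]
ft_force: [-2.8, 3.2, 25.3]
opening: 0.4
finger_force: 11.9
```

```bash
python3 - <<'E'
from m import *
s=cap('scene','s10');d=cap('side','d10');st=telemetry.read_state();print(st['t'],st['ee_pos'],st['ft_force'])
S=cv2.imread('pics/s10.png')[110:290,220:410];D=cv2.imread('pics/d10.png')[90:270,250:440]
cv2.imwrite('pics/c10.png',np.hstack([cv2.resize(i,(400,380),interpolation=cv2.INTER_CUBIC) for i in(S,D)]))
E
```

```text
21.6 [ 510.71807279 -150.72141927  125.07948103] [-2.21270137  3.28689457 24.30010463]
```

View pics/c10.png

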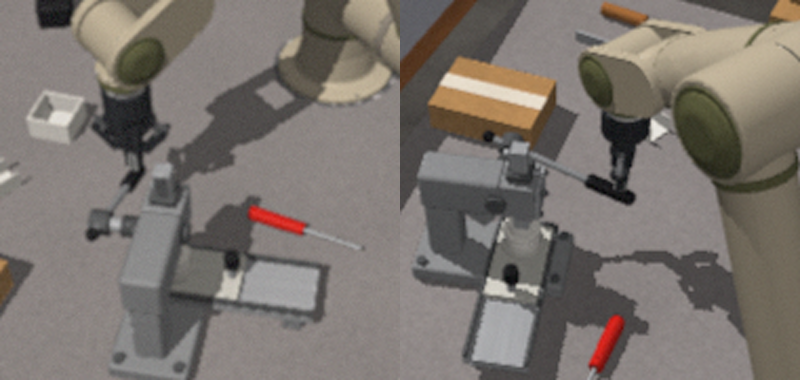

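The lever is below level on its stop with the fingers holding the grip, and the box is under the ram with the pad on the lid. Handing in.

```bash
python3 -c "
from bench import manip
print(manip.hand_in())"
```

```text
the job is handed in; nothing more can be done
None
```

The lid is seated level on the box, the nest is fully home under the ram, and I handed in at about 21.6 s of the 67 s with the arm still holding the lever on its stop at about 25 N; no verdict came back.

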